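Level the packing scale and prove it under hand pressure

ROBOT

A 6-joint arm with a two-finger parallel gripper is mounted at the origin on a cart in front of the work surface, level with it; the furniture and walls round the work are solid. World frame = base frame: x ahead of the robot, y to its left, z up, the work surface at z = 0. Lengths are in mm, angles in rad, forces in N, time in s.
With the tool pointing down it reaches from about 350 to 775 mm from the base axis. Payload 7.3 kg.
Tool frame: the origin (TCP) lies on the mounting face of the last link; the fingertips stand 178 mm ahead of it and the grasp point (between the pads) lies 159 mm ahead of it; z points along the fingers, y is the line along which they close (so a half turn about z gives the same grasp; the last joint's range is limited). The gripper opens to 92 mm and grips with 3 to 60 N. Pads are 19 mm wide; open, the fingers measure 130 mm over their backs; the gripper's body (75 mm by 190 mm) begins 47 mm behind the grasp point.
Start: joints at [-1.441, 0.342, 1.524, -0, 1.275, -0.146], TCP at [142.986, -505.156, 404.741] pointing down, gripper open.
Joint ranges: [-2.53, 2.53], [-0.77, 2.02], [0.04, 2.7], [-1, 4.14], [0.28, 2.66], [-3.11, 3.11]. Speed limits (rad/s): [2.57, 2.57, 3.14, 3.14, 3.14, 3.14].

INTERFACE

Orientations are given as [roll, pitch, yaw] about the fixed x, y, z axes, in that order (R = Rz(yaw) Ry(pitch) Rx(roll)).
In Python, from plant import bot, optics gives the robot as it stands (bot), with the cameras (optics).
- The arm moves only by the shell command python3 shift.py, which reads ROWS from standard input. ROWS is a JSON list of rows, 1 to 5 of them, each of 5 numbers: the finger opening in mm, then dx, dy, dz in mm, then a turn about the tool's z in rad; each row is the pose to reach, as a shift and turn from the pose commanded when the command began, along the tool's axes at that moment; what a row does not reach only later rows make up. A row lasts 1/8 s, in which the tool goes at most 62.5 mm and 0.188 rad, less where a joint would pass 70% of its speed; a pose out of reach is approached as far as the arm can. The fingers move at their own pace and stop on an object; the grip force is fixed at half the most. Time passes only in rows, so rows that do not move let the fingers close. It prints the time, the measured TCP pose, the force, the opening and the grip force at its end. Input that does not fit is refused with a message, and nothing moves.
- bot.get_obs(): the state, without advancing time (a new reading comes with each control period).
- optics.capture(name): name is "side" or "top" or "wrist"; returns a dict with "color" (400x640x3 uint8, red, green, blue), "K" (3x3 intrinsics, pixels), "R" (3x3) and "t" (3): a world point X has camera coordinates R X + t. Camera axes: x right, y down, z forward; pixel columns grow to the right and rows downward; lengths in mm; the calibration is good to about 2 mm. A picture is of the moment at which its call begins. There is no depth.
- bot.close_job(): hands the job in; it is judged then, once.
The state is a dict: "time": time; "joint_positions": joint angles; "dq": joint speeds; "tau": joint torques, N m; "tool_pos": TCP position; "tcp_rot": TCP orientation; "contact_force": force on the tool from outside, world axes, zero at the start; "moment": the same for the moment, N m; "grip_width": finger opening in mm; "finger_force": force on a finger pad.
Only numpy, scipy, OpenCV 4.12 (cv2) and the standard library are available. Lean on these libraries where they do the work, as an engineer would, in place of code of your own. Each camera call takes 0.05 s, during which the arm holds its last target. There are 200 camera calls.

TASK

The packing scale has just been moved and its front foot is still wound in, so the weighing plate slopes down to the front. Lay the spirit level gently on the middle of the plate, pointing front to back, then turn the foot's knob until the plate is level, so that the bubble stands midway between its two lines while you press the spirit level down, firmly but not hard (about one kilogram's push). Finish holding: the program ends with the fingers still pressing like that and the bubble still centred; leave the other things on the bench alone.

Things in the scene. Friction and masses are not known exactly. Their poses are not given: they have to be found in the camera images.
- platform (a point): Middle of the top of the scale's weighing plate: bare steel, 270 mm front to back (x) by 230 mm (y), 75 mm above the bench. x points to the back (the read-out), y left, z up. The plate rocks on fixed rear feet; at the start its front is 4 to 10 mrad low. Its load cell gives: 10 N on the middle lowers the front by 1 mrad more while it lasts.
- knob_grip (a point): Grip point, 115 mm above the bench on the upright axis of the front foot's round black knob (42 mm across, 102 to 128 mm high; 165 mm in front (-x) of the plate's middle). Clockwise seen from above raises the plate's front, 5 mrad per rad; the knob keeps its height and stays where it is left (0.1 N m). It starts 0.9 to 1.9 rad short of level and turns at least 0.6 rad past it.
- spirit_level: Aluminium spirit level, 220 x 26 x 40 mm, about 0.33 kg, standing on its sole beside the scale, left or right. Origin at the centre of the sole, x lengthwise, y across (26 mm, to grasp from above at the middle), z up. Its vial lies in the upper edge 65 mm from the middle toward +x, with two black lines 17 mm apart; the round plumb vial at the other end is not used.
- level_top (a point): Middle of the 60 mm long dark rubber thumb pad, flush in the top of the spirit level, 40 mm above its sole: the place to press.
- bubble (a joint): Position of the bubble (a pale lozenge in yellow-green fluid, some 13 mm of it showing) along the vial, in m: 0 is midway between the lines, + toward the spirit level's +x end. It moves to the higher end: 1.5 mm per mrad of slope (+ when the +x end is higher), stops at +-14 mm, and needs about 1.5 s to settle.
- nut_driver: Nut driver with a red handle, 196 mm long, lying on the bench on the other side of the scale. Leave it.
- caliper: Steel caliper, 229 mm long, flat on the bench at the left. Leave it.
- scale_plate: The weighing plate itself, 13 mm thick, on the scale's low grey body; 156 mm behind its middle stands a read-out on a short column (top 165 mm above the bench). Origin between the rear feet, 105 mm behind and 55 mm below the middle of the plate's top; axes as at platform.

How it is judged (in metres and radians):
On the way, in this order (a step that is already met when the one before it is completed fails the run):
1. the spirit level stands on the middle of the weighing plate, front to back (horizontal distance between spirit_level and platform below 0.035 m and z of spirit_level in the frame of platform below 0.004 m and angle between the x axis of spirit_level and the x axis of platform, either way round below 0.15 rad and angle between spirit_level's own z axis and vertical below 0.05 rad and contact force between spirit_level and scale_plate above 1 N), for 0.2 s.
2. the foot has been screwed out until the plate is level (angle between platform's own z axis and vertical below 0.003 rad), for 0.2 s.
At the end, for the whole second after the job is handed in: The spirit level lies flat on the plate within 35 mm of its middle, lengthwise within 0.15 rad, pressed by the fingers; it bears on the plate with 8 to 25 N (its weight included), the bubble is within 2.5 mm of midway and the plate within 3 mrad of level (horizontal distance between spirit_level and platform below 0.035 m and z of spirit_level in the frame of platform below 0.004 m and angle between the x axis of spirit_level and the x axis of platform, either way round below 0.15 rad and angle between platform's own z axis and vertical below 0.003 rad and value of joint bubble between -0.0025 and 0.0025 m and contact force between the fingers and spirit_level above 3 N and contact force between spirit_level and scale_plate between 8 and 25 N); the arm keeps its last pose, push and grip.
It fails at once if the nut driver or the caliper is pushed more than 30 mm (distance of any of nut_driver, caliper from where it was at the start of the episode above 0.03 m).
It fails at once if the spirit level is banged or rammed onto the plate (over 60 N) (contact force between spirit_level and scale_plate above 60 N).
It also fails if it takes over 72 s, if anything falls off the work surface, if the arm or the gripper's body presses on something with over 40 N, if the wrist force passes 120 N, or if a joint passes its speed limit or range.

## Working session

There is one attempt and no reset: what is moved stays moved. The work goes in short steps, Python scripts to look and compute and a shell command to move; the robot and the scene stay as the last step left them, time stands still between calls to the robot, and variables do not carry over. Pictures are saved under pics/ and viewed, at most 10 in all, crops included, and the job is handed in when it is done.

```bash
ls; mkdir -p pics
python3 - <<'E'
from plant import bot, optics
import cv2,pickle
d={}
for n in("side","top"):
    c=optics.capture(n);d[n]=c;cv2.imwrite(f"pics/{n}0.png",c["color"][:,:,::-1]);print(n,c["K"].tolist(),c["R"].round(4).tolist(),c["t"].round(1).tolist())
pickle.dump(d,open("d0.pkl","wb"))
print(bot.get_obs())
E
```

```text
pics
plant.py
shift.py
side [[377.0526416829633, 0.0, 328.42011179742866], [0.0, 377.0526416829633, 194.13919562207002], [0.0, 0.0, 1.0]] [[-0.9306, -0.3661, 0.0045], [-0.204, 0.5083, -0.8367], [0.304, -0.7795, -0.5477]] [579.0, 158.4, 956.8]
top [[467.0671788910842, 0.0, 317.6493222151171], [0.0, 467.0671788910842, 191.34382008498002], [0.0, 0.0, 1.0]] [[-0.0175, -0.9995, -0.0248], [-0.9834, 0.0217, -0.1801], [0.1805, 0.0213, -0.9833]] [115.5, 604.0, 1238.7]
{'time': 0.1, 'joint_positions': array([-1.44101125e+00,  3.42636293e-01,  1.52489503e+00,  2.01795534e-05,
        1.27540755e+00, -1.45979612e-01]), 'dq': array([ 0.00064761, -0.00068271, -0.00282132, -0.00179018,  0.00016789,
       -0.00171724]), 'tau': array([ 1.81027335e-03, -4.32004416e+01, -2.44694620e+01,  7.18646217e-02,
        5.26230584e-02, -3.73600074e-05]), 'tool_pos': array([ 142.96764727, -505.0380711 ,  404.13223334]), 'tcp_rot': array([-3.14026356e+00, -2.14915174e-04,  2.75758657e-01]), 'contact_force': array([ 0.43342533,  0.85731259, -0.12450849]), 'moment': array([-0.01825545, -0.0575716 ,  0.03968254]), 'finger_force': 0.0, 'grip_width': 91.67088477016284}
```

View pics/top0.png

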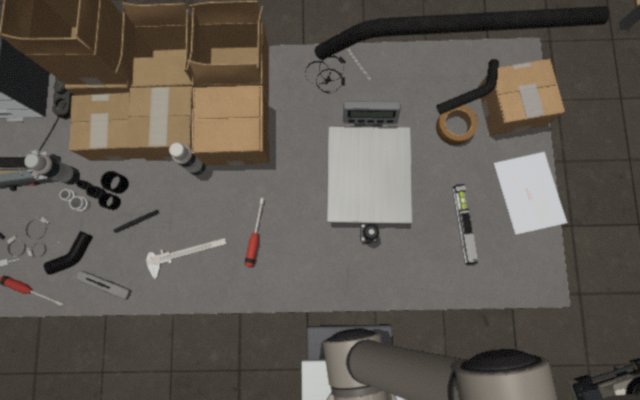

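View pics/side0.png

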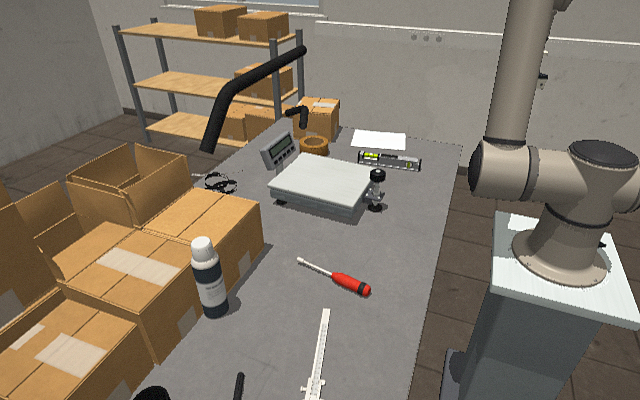

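The top view shows the level on the right of the scale, from about (460,186) to (471,263), with the green vial at its far end. The plate spans (328,127) to (412,222), with the knob at (371,233). I'll zoom in.

```bash
python3 - <<'E'
import pickle,cv2
d=pickle.load(open("d0.pkl","rb"))
c=d["top"]["color"][115:275,315:485,::-1]
c=cv2.resize(c,None,fx=3.6,fy=3.6,interpolation=cv2.INTER_CUBIC)
cv2.imwrite("pics/crop0.png",c);print(c.shape)
E
cat > h.py <<'E'
import numpy as np
def ray(c,u,v,z):
    """world point at height z seen at pixel u,v"""
    R,t=np.array(c["R"]),np.array(c["t"]); o=-R.T@t
    w=R.T@np.linalg.solve(c["K"],[u,v,1.0]); return o+w*(z-o[2])/w[2]
def proj(c,X):
    p=c["K"]@(c["R"]@np.array(X,float)+c["t"]); return p[:2]/p[2]
E
```

```text
(576, 612, 3)
```

View pics/crop0.png

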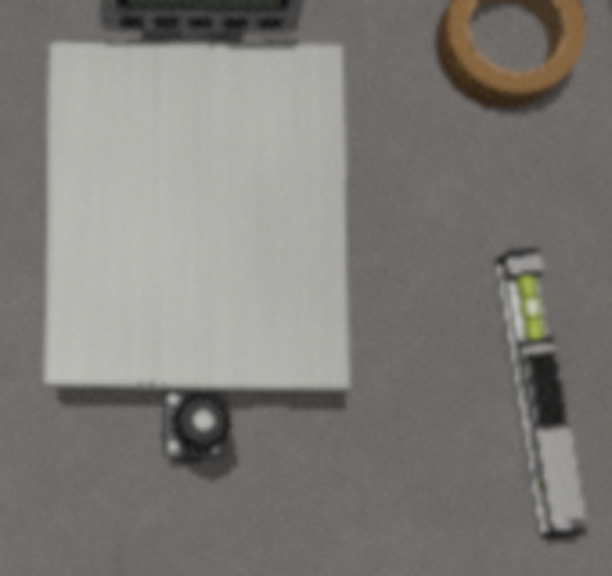

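Run:
```python
import pickle
from h import *
d=pickle.load(open("d0.pkl","rb"));c=d["top"]
f=lambda u,v,z:ray(c,(u+.5)/3.6+315-.5,(v+.5)/3.6+115-.5,z)
P=[f(*p,75) for p in[(52,43),(341,43),(349,388),(45,386)]]
for p in P:print(p.round(1))
m=np.mean(P,0);print("mid",m.round(1),"yaw",np.arctan2(*(P[0]+P[1]-P[2]-P[3])[[1,0]]), "sides",[np.linalg.norm(P[i]-P[i-1]).round(1) for i in range(4)])
k=f(203,420,128);print("knob",k.round(1),np.linalg.norm(k[:2]-m[:2]))
a,b,e=f(525,256,40),f(564,526,40),f(548,390,40);v=a-b
print("level",a,b,(a+b)/2,"pad",e,np.linalg.norm(v),np.arctan2(v[1],v[0]))
```

```text
[786.4  67.9  75. ]
[ 780.6 -155.9   75. ]
[ 512.3 -147.6   75. ]
[518.4  79.   75. ]
mid [649.4 -39.2  75. ] yaw -0.03606018505666107 sides [np.float64(268.2), np.float64(223.8), np.float64(268.4), np.float64(226.7)]
knob [485.6 -33.3 128. ] 163.945294027363
level [ 616.19228957 -295.25630424   40.        ] [ 408.61437707 -309.44784301   40.        ] [ 512.40333332 -302.35207362   40.        ] pad [ 511.59062838 -305.16781975   40.        ] 208.06246544975357 0.06826106677062987
```

```bash
echo '[[92, 403, -96, 0, 0], [92, 403, -96, 0, 0], [92, 403, -96, 0, 0], [92, 403, -96, 0, 0], [92, 403, -96, 0, 0]]' | python3 shift.py; echo '[[92, 100, -24, 0, 0], [92, 100, -24, 0, 0.2], [92, 100, -24, 0, 0.208], [92, 100, -24, 0, 0.208]]' | python3 shift.py
python3 - <<'E'
from plant import bot, optics
import cv2,pickle
c=optics.capture("wrist");pickle.dump(c,open("w1.pkl","wb"));cv2.imwrite("pics/w1.png",c["color"][:,:,::-1])
E
```

```text
time: 0.72
tool_pos: [417.3, -351.4, 404.5]
tcp_rot: [-3.141, 0.0, 0.276]
contact_force: [-0.3, 0.1, 0.2]
grip_width: 91.8
finger_force: 0.0
time: 1.23
tool_pos: [505.0, -302.6, 404.2]
tcp_rot: [-3.141, 0.001, 0.07]
contact_force: [0.1, -0.8, -0.0]
grip_width: 91.9
finger_force: 0.0
```

View pics/w1.png

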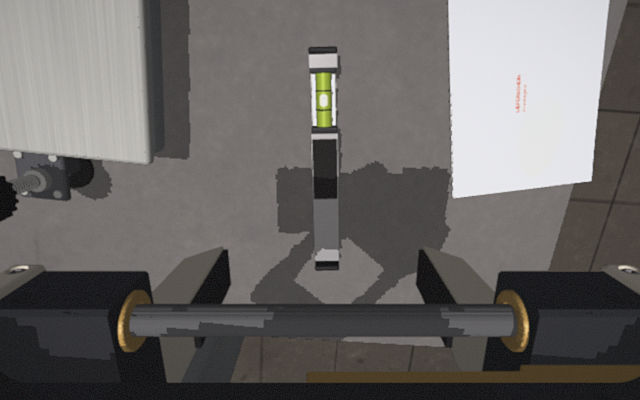

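The wrist view shows the level from (323,50) to (327,267), with the pad centre at about (325,168) and the bubble at (323,101).

```bash
cat >> h.py <<'E'
from scipy.spatial.transform import Rotation as Rn
def totool(o,dw):
    """world shift in tool axes"""
    return Rn.from_euler("xyz",o["tcp_rot"]).inv().apply(dw)
E
python3 - <<'E'
import pickle
from h import *
from plant import bot, optics
c=pickle.load(open("w1.pkl","rb"));o=bot.get_obs()
a,b,e=ray(c,323,50,40),ray(c,327,267,40),ray(c,325,168,40);v=a-b
print(a,b,"mid",(a+b)/2,"pad",e,np.linalg.norm(v),"yaw",np.arctan2(v[1],v[0]))
pc=ray(c,155,162,75);print("plate corner",pc)
print(o["tool_pos"],o["tcp_rot"],totool(o,(a+b)/2-o["tool_pos"]))
E
```

```text
[ 619.2320408  -295.72755785   40.        ] [ 406.42858151 -314.75311247   40.        ] mid [ 512.83031115 -305.24033516   40.        ] pad [ 513.56013063 -305.00403595   40.        ] 213.6522501943446 yaw 0.08916727727137445
plate corner [ 516.34637527 -156.43966058   75.        ]
[ 504.64007243 -302.95937177  404.45418725] [-3.14135533e+00  9.65820329e-04  6.86823660e-02] [  8.36638319   2.92415937 364.4455931 ]
```

```bash
echo '[[92, 8.3, 2.7, 60, -0.015], [92, 8.3, 2.7, 120, -0.015], [92, 8.3, 2.7, 170, -0.015], [92, 8.3, 2.7, 205, -0.015], [92, 8.3, 2.7, 219, -0.015]]' | python3 shift.py; echo '[[10, 0, 0, 0, 0], [10, 0, 0, 0, 0], [10, 0, 0, 0, 0], [10, 0, 0, 0, 0], [10, 0, 0, 0, 0]]' | python3 shift.py; echo '[[10, 0, 0, 0, 0], [10, 0, 0, 0, 0], [10, 0, 0, -20, 0], [10, 0, 0, -70, 0], [10, 0, 0, -130, 0]]' | python3 shift.py
python3 - <<'E'
from plant import bot, optics
import cv2,pickle
print(bot.get_obs()["tool_pos"])
c=optics.capture("wrist");pickle.dump(c,open("w2.pkl","wb"));cv2.imwrite("pics/w2.png",c["color"][:,:,::-1])
E
```

```text
time: 1.9
tool_pos: [512.4, -305.2, 183.9]
tcp_rot: [-3.139, 0.003, 0.082]
contact_force: [0.1, -0.0, -0.1]
grip_width: 91.5
finger_force: 0.0
time: 2.52
tool_pos: [514.0, -304.5, 186.1]
tcp_rot: [3.141, -0.0, 0.083]
contact_force: [-0.2, -0.7, 0.2]
grip_width: 46.3
finger_force: 0.0
time: 3.15
tool_pos: [513.5, -304.2, 315.3]
tcp_rot: [-3.139, 0.003, 0.083]
contact_force: [1.8, -0.3, -3.1]
grip_width: 25.9
finger_force: 30.0
[ 513.49633428 -304.20419715  315.29751008]
```

View pics/w2.png

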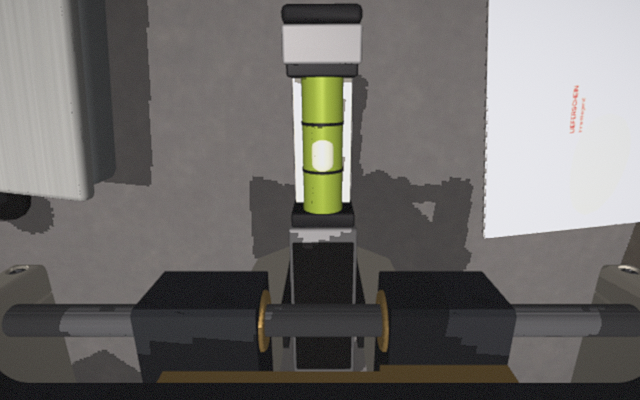

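Grasp is good (25.9 mm). The vial lines are at rows 124 and 171, with the bubble at row 156. The plate's front right corner is at about (84,199).

Run:
```python
import pickle
from h import *
from plant import bot, optics
c=pickle.load(open("w2.pkl","rb"));o=bot.get_obs()
c1=pickle.load(open("w1.pkl","rb"))
print("corner",ray(c,84,199,73),ray(c1,151,161,73))
Rz=Rn.from_euler("z",-.036).as_matrix()
for m in([649.4,-39.2,73],[649,-43,73]):
    print("pred corner",np.array(m)+Rz@[-135,-115,0],proj(c,np.array(m)+Rz@[-135,-115,0]),proj(c1,np.array(m)+Rz@[-135,-115,0]))
print(totool(o,[649.2+6-o["tool_pos"][0],-42-o["tool_pos"][1],350-o["tool_pos"][2]]))
```

```text
corner [ 515.14360141 -149.56055169   73.        ] [ 516.52489853 -152.09892488   73.        ]
pred corner [ 510.34836473 -149.26653774   73.        ] [ 84.46039862 205.97003797] [148.30741086 167.69471829]
pred corner [ 509.94836473 -153.06653774   73.        ] [ 90.44100476 207.00963755] [152.69548471 168.43290223]
[ 161.73825359 -250.45989604  -25.47149217]
```

```bash
echo '[[10, 10, -16, -20, 0], [10, 35, -54, -35, 0], [10, 65, -100, -35, 0], [10, 95, -146, -35, 0], [10, 120, -184, -35, 0]]' | python3 shift.py; echo '[[10, 25, -38, 0, 0], [10, 40, -61, 0, 0], [10, 44, -67, 0, 0], [10, 44, -67, 0, 0.06], [10, 44, -67, 0, 0.119]]' | python3 shift.py;echo '[[10, 0, 0, 0, 0], [10, 0, 0, 0, 0], [10, 0, 0, 0, 0]]' | python3 shift.py
python3 - <<'E'
from plant import bot, optics
import cv2,pickle
print(bot.get_obs()["tool_pos"])
c=optics.capture("top");pickle.dump(c,open("t3.pkl","wb"));cv2.imwrite("pics/t3.png",cv2.resize(c["color"][95:265,290:460,::-1],None,fx=3.5,fy=3.5,interpolation=cv2.INTER_CUBIC))
c=optics.capture("wrist");pickle.dump(c,open("w3.pkl","wb"));cv2.imwrite("pics/w3.png",c["color"][:,:,::-1])
E
```

```text
time: 3.82
tool_pos: [618.9, -109.2, 349.8]
tcp_rot: [-3.141, 0.001, 0.083]
contact_force: [0.6, -1.0, -4.0]
grip_width: 26.0
finger_force: 30.0
time: 4.45
tool_pos: [656.3, -41.6, 349.9]
tcp_rot: [3.141, 0.002, -0.039]
contact_force: [-0.0, 0.3, -3.1]
grip_width: 26.1
finger_force: 30.0
time: 4.82
tool_pos: [656.5, -41.1, 350.6]
tcp_rot: [3.141, 0.0, -0.036]
contact_force: [-0.4, 1.0, -2.7]
grip_width: 25.9
finger_force: 30.0
[656.50438333 -41.14695283 350.61975976]
```

View pics/w3.png

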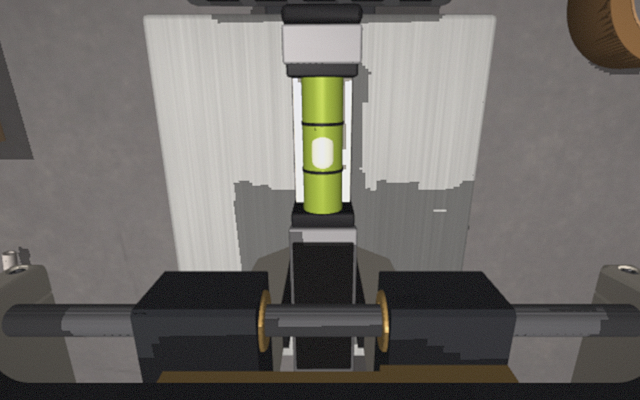

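The level is aligned with the plate, whose edges at the top are at columns 145 and 495, row 15. I'm lowering it.

```bash
python3 - <<'E'
import pickle
from h import *
c=pickle.load(open("w3.pkl","rb"))
a,b=ray(c,145,15,75.5),ray(c,495,15,75.5);print(a,b,np.linalg.norm(a-b));y=np.arctan2(*(a-b)[[0,1]]);print((a+b)/2-135*np.array([np.cos(y),-np.sin(y),0]),y)
E
echo '[[10, 0, 0, 30, 0], [10, 0, 0, 55, 0], [10, 0, 0, 72, 0], [10, 0, 0, 82, 0], [10, 0, 0, 86, 0]]' | python3 shift.py; echo '[[10, 0, 0, 0, 0], [10, 0, 0, 1, 0], [10, 0, 0, 2, 0], [10, 0, 0, 3, 0], [10, 0, 0, 3, 0]]' | python3 shift.py;echo '[[10, 0, 0, 0.5, 0], [10, 0, 0, 1, 0], [10, 0, 0, 1, 0]]' | python3 shift.py
```

```text
[788.19764974  66.1968015   75.5       ] [ 780.06852756 -156.16813644   75.5       ] 222.51347880949768
[649.22320911 -40.05368986  75.5       ] 0.03654129895774802
time: 5.55
tool_pos: [656.7, -40.8, 264.5]
tcp_rot: [3.141, -0.0, -0.036]
contact_force: [0.6, -0.6, -3.7]
grip_width: 25.9
finger_force: 30.0
time: 6.18
tool_pos: [656.6, -40.8, 261.7]
tcp_rot: [3.141, 0.0, -0.036]
contact_force: [0.3, 0.3, -2.8]
grip_width: 26.1
finger_force: 30.0
time: 6.55
tool_pos: [656.6, -40.8, 260.7]
tcp_rot: [3.141, -0.0, -0.036]
contact_force: [-0.4, 0.3, -3.4]
grip_width: 25.6
finger_force: 30.0
```

```bash
echo '[[10, 0, 0, 0.5, 0], [10, 0, 0, 1, 0], [10, 0, 0, 1, 0]]' | python3 shift.py;echo '[[10, 0, 0, 0.5, 0], [10, 0, 0, 0.5, 0]]' | python3 shift.py | grep -E 'pos|contact'
```

```text
time: 6.92
tool_pos: [656.6, -40.8, 260.2]
tcp_rot: [3.141, -0.0, -0.036]
contact_force: [-2.6, 1.0, 1.3]
grip_width: 25.7
finger_force: 30.0
tool_pos: [656.6, -40.8, 259.8]
contact_force: [-4.0, 1.3, 4.9]
```

```bash
echo '[[92, 0, 0, 0, 0], [92, 0, 0, 0, 0], [92, 0, 0, 0, 0], [92, 0, 0, 0, 0], [92, 0, 0, 0, 0]]' | python3 shift.py|grep -E 'cont|width'; echo '[[92, 0, 0, -10, 0], [92, 0, 0, -40, 0], [92, 0, 0, -80, 0], [92, 0, 0, -120, 0], [92, 0, 0, -120, 0]]' | python3 shift.py
python3 - <<'E'
from plant import bot, optics
from h import *
import cv2,pickle
o=bot.get_obs();print(o["joint_positions"])
c=optics.capture("wrist");cv2.imwrite("pics/w4.png",c["color"][:,:,::-1])
for k in([485.5,-33.5,379],):print(totool(o,np.array(k)-o["tool_pos"]))
E
```

```text
contact_force: [0.5, -0.5, 0.4]
grip_width: 71.5
time: 8.43
tool_pos: [657.0, -40.8, 384.3]
tcp_rot: [3.14, -0.009, -0.036]
contact_force: [-0.0, 0.3, -0.2]
grip_width: 91.7
finger_force: 0.0
[-1.78351671e-01  6.04742515e-01  1.14944551e+00 -7.52272957e-05
  1.37852660e+00  1.42854342e+00]
[-171.6714622    -1.1257251     3.79480789]
```

View pics/w4.png

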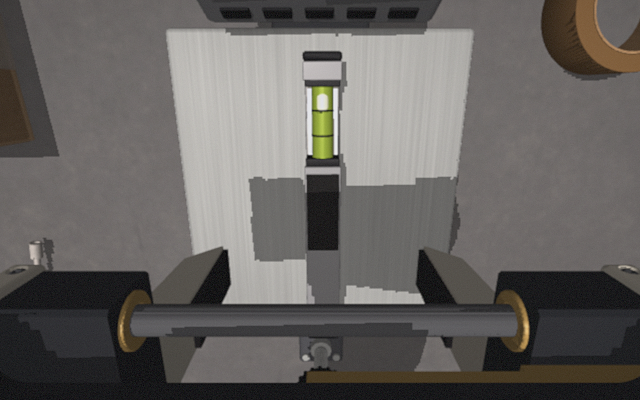

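Bubble is hard back at row 102, with the lines at 110 and 136, so it is nearly at its stop and about 1.8 rad is needed. I'll pre-turn the wrist by -1 rad and go to the knob with a small opening.

```bash
echo '[[62, -50, 0, 0, -0.18], [62, -100, 0, 0, -0.36], [62, -145, -0.6, 0, -0.54], [62, -171.4, -0.6, 0, -0.72], [62, -171.4, -0.6, 0, -0.9]]' | python3 shift.py; echo '[[62, 0, 0, 0, -0.1], [62, 0, 0, 0, -0.1], [62, 0, 0, 0, -0.1]]' | python3 shift.py
python3 - <<'E'
from plant import bot, optics
from h import *
import cv2,pickle
o=bot.get_obs();print(o["joint_positions"],o["tool_pos"])
c=optics.capture("wrist");pickle.dump(c,open("w5.pkl","wb"));cv2.imwrite("pics/w5.png",c["color"][:,:,::-1])
print(proj(c,[485.3,-34,128]),proj(c,[485.3,-34,102]))
E
```

```text
time: 9.1
tool_pos: [483.3, -33.7, 378.6]
tcp_rot: [-3.139, 0.001, 0.87]
contact_force: [0.8, -0.4, 0.4]
grip_width: 62.2
finger_force: 0.0
time: 9.48
tool_pos: [485.3, -34.0, 378.7]
tcp_rot: [-3.141, 0.0, 0.962]
contact_force: [-0.3, 0.5, 0.2]
grip_width: 61.7
finger_force: 0.0
[-2.27607593e-01  2.96057764e-01  1.66764302e+00 -7.39936766e-05
  1.17897194e+00  3.81426711e-01] [485.25186762 -33.9818596  378.70098334]
[321.93016888 215.07622261] [322.09771403 203.25065172]
```

View pics/w5.png

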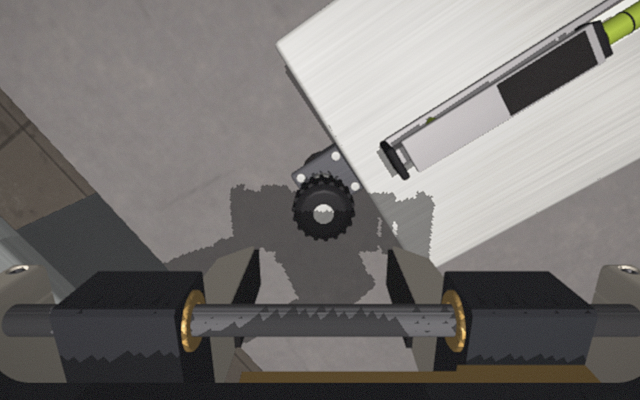

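The knob's centre dot is at (323,213), against a prediction of (322,215). I'm descending, gripping and turning.

```bash
echo '[[62, 0, 0, 40, 0], [62, 0, 0, 75, 0], [62, 0, 0, 95, 0], [62, 0, 0, 104.5, 0], [62, 0, 0, 104.5, 0]]' | python3 shift.py|grep -E 'pos|cont|width'; echo '[[30, 0, 0, 0, 0], [30, 0, 0, 0, 0], [30, 0, 0, 0, 0], [30, 0, 0, 0, 0], [30, 0, 0, 0, 0]]' | python3 shift.py|grep -E 'pos|cont|width|finger'; echo '[[30, 0, 0, 0, 0.17], [30, 0, 0, 0, 0.34], [30, 0, 0, 0, 0.51], [30, 0, 0, 0, 0.68], [30, 0, 0, 0, 0.85]]' | python3 shift.py; echo '[[30, 0, 0, 0, 0.17], [30, 0, 0, 0, 0.34], [30, 0, 0, 0, 0.51], [30, 0, 0, 0, 0.68], [30, 0, 0, 0, 0.85]]' | python3 shift.py; echo '[[30, 0, 0, 0, 0], [30, 0, 0, 0, 0], [30, 0, 0, 0, 0], [30, 0, 0, 0, 0], [30, 0, 0, 0, 0]]' | python3 shift.py|grep rot
```

```text
tool_pos: [485.4, -34.0, 274.5]
contact_force: [0.7, 0.1, -0.4]
grip_width: 61.8
tool_pos: [485.2, -33.8, 275.3]
contact_force: [-2.0, 2.3, 5.7]
grip_width: 41.3
finger_force: 30.0
time: 11.4
tool_pos: [484.8, -33.1, 275.3]
tcp_rot: [-3.14, 0.001, 0.108]
contact_force: [-4.0, 6.2, 8.0]
grip_width: 41.6
finger_force: 30.0
time: 12.02
tool_pos: [485.0, -32.4, 275.3]
tcp_rot: [-3.139, 0.002, -0.742]
contact_force: [-2.2, 12.8, 7.4]
grip_width: 41.5
finger_force: 30.0
tcp_rot: [-3.139, 0.002, -0.737]
```

```bash
echo '[[30, 0, 0, 0, 0], [30, 0, 0, 0, 0], [30, 0, 0, 0, 0], [30, 0, 0, 0, 0], [30, 0, 0, 0, 0]]' | python3 shift.py|grep time
cat >> h.py <<'E'
import cv2
def profile(c,cen=(656.5,-41.0),yaw=-.036,z=113):
    """colours along the vial (mm from vial middle, RGB)"""
    s=np.arange(-26,27,2.0); u=np.array([np.cos(yaw),np.sin(yaw),0])
    px=np.array([proj(c,np.array([*cen,z])+u*(65+x)) for x in s],np.float32)
    im=cv2.remap(c["color"],px[None,:,0],px[None,:,1],cv2.INTER_LINEAR)[0]
    return s,px,im
E
python3 - <<'E'
from plant import bot, optics
from h import *
for n in("top","side","wrist"):
    s,px,im=profile(optics.capture(n));print(n,px[0],px[-1]);print(" ".join(f"{x:.0f}:{'/'.join(map(str,r))}" for x,r in zip(s,im)))
E
```

```text
time: 13.28
top [370.94983 153.58162] [370.9104  134.92569]
-26:111/121/67 -24:140/155/73 -22:152/167/77 -20:155/169/78 -18:156/170/79 -16:156/170/80 -14:150/165/76 -12:139/153/71 -10:133/146/72 -8:148/159/94 -6:167/175/128 -4:182/188/157 -2:192/195/176 0:194/196/180 2:189/192/174 4:176/180/157 6:153/159/123 8:147/158/94 10:147/161/79 12:152/166/75 14:153/167/76 16:153/167/76 18:151/165/75 20:145/159/73 22:122/134/65 24:109/116/75 26:111/111/101
side [311.1769  161.17372] [295.89352 157.89915]
-26:45/42/51 -24:65/75/14 -22:147/174/15 -20:194/223/17 -18:213/244/9 -16:208/238/4 -14:208/238/1 -12:211/240/0 -10:180/211/0 -8:152/186/0 -6:174/212/18 -4:209/235/87 -2:245/253/175 0:244/251/168 2:242/249/169 4:243/250/192 6:224/234/173 8:171/192/86 10:170/200/45 12:186/222/20 14:201/232/18 16:210/238/11 18:212/242/4 20:217/246/0 22:224/252/0 24:169/193/0 26:102/121/8
wrist [-113.295784 -179.58765 ] [-290.62534 -365.70746]
-26:0/0/0 -24:0/0/0 -22:0/0/0 -20:0/0/0 -18:0/0/0 -16:0/0/0 -14:0/0/0 -12:0/0/0 -10:0/0/0 -8:0/0/0 -6:0/0/0 -4:0/0/0 -2:0/0/0 0:0/0/0 2:0/0/0 4:0/0/0 6:0/0/0 8:0/0/0 10:0/0/0 12:0/0/0 14:0/0/0 16:0/0/0 18:0/0/0 20:0/0/0 22:0/0/0 24:0/0/0 26:0/0/0
```

Top and side profiles both show the lines at about -9.5 and +8 and the bubble at about 0, so it is at roughly +0.8 mm. Pressing with 10 N adds about 1.5 mm, so I'll turn 0.3 rad more, release and check.

```bash
echo '[[30, 0, 0, 0, 0.15], [30, 0, 0, 0, 0.3], [30, 0, 0, 0, 0.3], [30, 0, 0, 0, 0.3]]' | python3 shift.py|grep -E 'rot|cont'; echo '[[62, 0, 0, 0, 0], [62, 0, 0, 0, 0], [62, 0, 0, 0, 0], [62, 0, 0, 0, 0], [62, 0, 0, 0, 0]]' | python3 shift.py|grep -E 'rot|cont|width'; echo '[[62, 0, 0, -10, 0], [62, 0, 0, -40, 0], [62, 0, 0, -80, 0], [62, 0, 0, -105, 0], [62, 0, 0, -105, 0]]' | python3 shift.py
echo '[[0, 0, 0, 0, -0.18], [0, 0, 0, 0, -0.36], [0, 0, 0, 0, -0.54], [0, 0, 0, 0, -0.72], [0, 0, 0, 0, -0.9]]' | python3 shift.py;echo '[[0, 0, 0, 0, -0.1], [0, 0, 0, 0, -0.1], [0, 0, 0, 0, -0.1], [0, 0, 0, 0, -0.1]]' | python3 shift.py|grep -E 'pos|rot|width'
python3 - <<'E'
from plant import bot, optics
from h import *
for n in("top","side"):
    s,px,im=profile(optics.capture(n));print(" ".join(f"{x:.0f}:{r[1]}/{r[2]}" for x,r in zip(s,im)))
o=bot.get_obs();print(totool(o,np.array([655,-40.9,300])-o["tool_pos"]))
E
```

```text
tcp_rot: [-3.139, 0.003, -1.037]
contact_force: [-0.9, 13.3, 6.4]
tcp_rot: [3.141, -0.0, -1.036]
contact_force: [-0.2, -0.1, -0.5]
grip_width: 62.3
time: 15.18
tool_pos: [485.6, -34.0, 382.0]
tcp_rot: [-3.138, -0.004, -1.036]
contact_force: [0.0, 0.6, 0.4]
grip_width: 61.8
finger_force: 0.0
time: 15.8
tool_pos: [485.0, -34.0, 378.5]
tcp_rot: [-3.141, 0.002, -0.13]
contact_force: [0.3, -1.3, -1.0]
grip_width: 16.5
finger_force: 0.0
tool_pos: [485.3, -34.0, 379.5]
tcp_rot: [3.142, 0.0, -0.037]
grip_width: 0.8
-26:117/69 -24:147/70 -22:163/75 -20:168/76 -18:169/77 -16:169/76 -14:164/75 -12:156/79 -10:152/91 -8:169/124 -6:184/155 -4:193/175 -2:196/182 0:194/175 2:184/153 4:170/122 6:154/85 8:157/75 10:161/72 12:164/73 14:166/74 16:167/75 18:165/74 20:158/70 22:134/65 24:118/75 26:113/100
-26:56/64 -24:77/17 -22:173/15 -20:221/16 -18:242/6 -16:238/2 -14:237/0 -12:239/0 -10:203/0 -8:178/23 -6:228/123 -4:251/187 -2:255/219 0:250/184 2:247/156 4:245/100 6:226/47 8:177/9 10:171/12 12:182/20 14:217/16 16:236/6 18:239/2 20:245/0 22:251/0 24:190/0 26:116/7
[169.83399702   0.63288033  79.59411903]
```

```bash
echo '[[0, 40, 0, 0, 0], [0, 90, 0.3, 0, 0], [0, 140, 0.6, 0, 0], [0, 170, 0.6, 0, 0], [0, 170, 0.6, 0, 0]]' | python3 shift.py|grep -E 'pos|rot'; echo '[[0, 0, 0, 30, 0], [0, 0, 0, 55, 0], [0, 0, 0, 70, 0], [0, 0, 0, 79, 0], [0, 0, 0, 79, 0]]' | python3 shift.py; echo '[[0, 0, 0, 1.5, 0], [0, 0, 0, 3, 0], [0, 0, 0, 4, 0], [0, 0, 0, 5, 0], [0, 0, 0, 5, 0]]' | python3 shift.py
```

```text
tool_pos: [656.5, -40.8, 378.4]
tcp_rot: [-3.142, 0.001, -0.036]
time: 17.65
tool_pos: [655.1, -40.8, 300.7]
tcp_rot: [3.141, 0.0, -0.036]
contact_force: [-1.3, 0.2, 0.5]
grip_width: 0.4
finger_force: 0.0
time: 18.27
tool_pos: [655.2, -40.7, 295.6]
tcp_rot: [3.142, 0.0, -0.036]
contact_force: [-0.1, 0.2, -0.3]
grip_width: 0.1
finger_force: 0.0
```

```bash
echo '[[0, 0, 0, 0.7, 0], [0, 0, 0, 1.2, 0], [0, 0, 0, 1.2, 0]]' | python3 shift.py|grep -E 'pos|cont';echo '[[0, 0, 0, 0.5, 0], [0, 0, 0, 0.8, 0], [0, 0, 0, 0.8, 0]]' | python3 shift.py|grep -E 'pos|cont'
```

```text
tool_pos: [655.2, -40.8, 294.4]
contact_force: [0.3, -0.4, 0.3]
tool_pos: [655.2, -40.8, 293.6]
contact_force: [0.2, 0.1, 1.1]
```

```bash
echo '[[0, 0, 0, 0.5, 0], [0, 0, 0, 0.5, 0]]' | python3 shift.py|grep -E 'pos|cont';echo '[[0, 0, 0, 0.4, 0], [0, 0, 0, 0.4, 0]]' | python3 shift.py|grep -E 'pos|cont'
```

```text
tool_pos: [655.2, -40.8, 293.4]
contact_force: [-0.4, 0.5, 1.4]
tool_pos: [655.2, -40.8, 293.3]
contact_force: [-1.0, 0.1, 6.0]
```

```bash
echo '[[0, 0, 0, 0.4, 0], [0, 0, 0, 0.4, 0], [0, 0, 0, 0.4, 0], [0, 0, 0, 0.4, 0], [0, 0, 0, 0.4, 0]]' | python3 shift.py|grep -E 'pos|cont';echo '[[0, 0, 0, 0, 0], [0, 0, 0, 0, 0], [0, 0, 0, 0, 0], [0, 0, 0, 0, 0], [0, 0, 0, 0, 0]]' | python3 shift.py|grep -E 'pos|cont';echo '[[0, 0, 0, 0, 0], [0, 0, 0, 0, 0], [0, 0, 0, 0, 0], [0, 0, 0, 0, 0], [0, 0, 0, 0, 0]]' | python3 shift.py|grep -E 'pos|cont'
python3 - <<'E'
from plant import bot, optics
from h import *
for n in("top","side"):
    s,px,im=profile(optics.capture(n));print(" ".join(f"{x:.0f}:{r[1]}/{r[2]}" for x,r in zip(s,im)))
cv2.imwrite("pics/w6.png",optics.capture("wrist")["color"][:,:,::-1])
E
```

```text
tool_pos: [655.1, -40.7, 293.3]
contact_force: [-2.6, 0.0, 7.9]
tool_pos: [655.1, -40.7, 293.3]
contact_force: [-2.0, -0.8, 7.7]
tool_pos: [655.1, -40.7, 293.3]
contact_force: [-1.9, -0.1, 7.6]
-26:60/55 -24:65/59 -22:69/63 -20:66/61 -18:62/58 -16:59/53 -14:61/56 -12:68/63 -10:76/70 -8:81/73 -6:87/78 -4:91/82 -2:95/86 0:99/90 2:100/92 4:102/94 6:106/98 8:109/100 10:111/102 12:114/105 14:116/108 16:118/110 18:121/113 20:123/115 22:124/115 24:126/116 26:128/117
-26:60/72 -24:80/23 -22:172/15 -20:222/16 -18:243/5 -16:238/2 -14:237/0 -12:240/0 -10:209/0 -8:187/17 -6:227/95 -4:248/166 -2:254/220 0:251/189 2:249/163 4:248/117 6:229/62 8:182/12 10:191/12 12:218/20 14:230/17 16:237/10 18:242/3 20:246/0 22:251/0 24:192/1 26:119/8
```

View pics/w6.png

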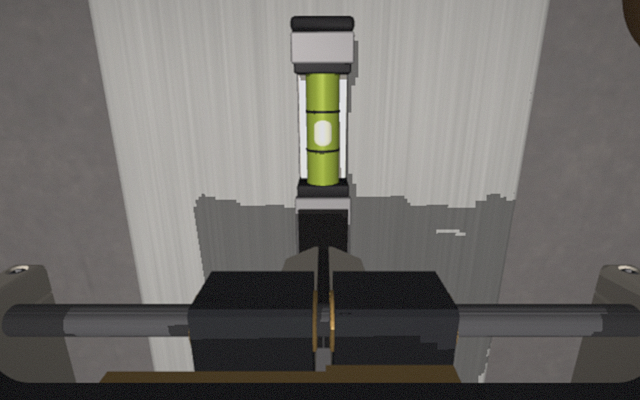

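The fingers sit on the pad, the lines are at rows 111 and 151, and the bubble spans 121–146, so it is at about -0.8 mm. A little more press, then I check and hand in.

```bash
echo '[[0, 0, 0, 0.3, 0], [0, 0, 0, 0.3, 0], [0, 0, 0, 0.3, 0], [0, 0, 0, 0.3, 0], [0, 0, 0, 0.3, 0]]' | python3 shift.py|grep -E 'cont';echo '[[0, 0, 0, 0, 0], [0, 0, 0, 0, 0], [0, 0, 0, 0, 0], [0, 0, 0, 0, 0], [0, 0, 0, 0, 0]]' | python3 shift.py|grep -E 'cont';echo '[[0, 0, 0, 0, 0], [0, 0, 0, 0, 0], [0, 0, 0, 0, 0], [0, 0, 0, 0, 0], [0, 0, 0, 0, 0]]' | python3 shift.py|grep -E 'time|pos|cont'
python3 - <<'E'
from plant import bot, optics
import numpy as np
im=optics.capture("wrist")["color"][100:165,318:328].mean(1).astype(int)
print(" ".join(f"{i+100}:{r[1]}/{r[2]}" for i,r in enumerate(im)))
E
```

```text
contact_force: [-2.7, 0.4, 7.6]
contact_force: [-2.9, -0.1, 9.3]
time: 23.42
tool_pos: [655.1, -40.7, 293.3]
contact_force: [-3.9, 0.8, 8.8]
100:182/75 101:182/74 102:182/75 103:183/75 104:181/74 105:182/75 106:182/74 107:182/74 108:183/75 109:186/75 110:156/67 111:72/53 112:48/49 113:130/61 114:186/75 115:184/75 116:181/74 117:181/72 118:180/70 119:183/86 120:200/145 121:217/196 122:220/210 123:221/212 124:220/212 125:220/213 126:220/213 127:220/214 128:220/214 129:220/214 130:220/213 131:220/213 132:220/213 133:220/214 134:220/213 135:221/214 136:220/213 137:220/213 138:220/213 139:220/213 140:220/212 141:220/209 142:221/206 143:219/200 144:213/187 145:195/142 146:179/79 147:178/68 148:180/71 149:170/68 150:119/56 151:46/46 152:65/46 153:116/49 154:160/62 155:179/71 156:178/70 157:177/71 158:176/70 159:177/70 160:177/70 161:176/70 162:176/69 163:176/69 164:176/69
```

```bash
python3 -c "
from plant import bot, optics
print(bot.close_job())"
```

```text
the job is handed in; nothing more can be done
None
```

I handed the job in at about 23 s: the level is on the middle of the plate, pressed with about 9 N (about 12 N on the plate with its weight), and the bubble read about 0.5 mm from centre; the hand-in returned no verdict.

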